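# Lay the drip-dried dustpan flat beside the plant trough

### The arm

A 6-joint arm with a two-finger parallel gripper is mounted at the origin on the work surface. World frame = base frame: x ahead of the robot, y to its left, z up, the work surface at z = 0. Lengths are in m, angles in rad, forces in N, time in s.
With the tool pointing down it reaches from about 0.3 to 0.825 m from the base axis. Payload 5.4 kg.
Tool frame: the origin (TCP) lies at the very end of the fingers, on their centre line; the grasp point (between the pads) lies 19 mm behind it; z points along the fingers, y is the line along which they close (so a half turn about z gives the same grasp; the last joint's range is limited). The gripper opens to 92 mm and grips with 3 to 60 N. Pads are 20 mm wide; open, the fingers measure 128 mm over their backs; the gripper's body (75 mm by 189 mm) begins 69 mm behind the grasp point.
Start: joints at [1.008, 0.158, 1.597, -0, 1.386, -0.21], TCP at [0.199, 0.54, 0.215] pointing down, gripper open.
Joint ranges: [-2.91, 2.91], [-0.94, 2.29], [0.18, 2.7], [-1.29, 4.43], [0.17, 2.64], [-3, 3]. Speed limits (rad/s): [2.57, 2.57, 3.14, 3.14, 3.14, 3.14].

### API

Orientations are given as a rotation vector (axis times angle).
In Python, from workcell import bot gives the robot as it stands. Calls block until the motion is done:
- bot.goto(position, orientation): joint-space move of the TCP to a pose.
- bot.line_to(position, rot=None, max_speed=0.15): straight line of the TCP; rot=None keeps the orientation; max_speed is the mean speed in m/s.
- bot.set_joints(angles): joint-space move.
- bot.set_gripper(opening, newtons=None): opening from 0.0 (shut) to 1.0 (fully open); newtons is the grip in N (None keeps the last); returns when the fingers have stopped.
- bot.hold(seconds).
- bot.inverse_kinematics(position, orientation): joint angles nearest the present ones, or None.
- bot.read_camera(name): name is "scene" or "side" or "wrist"; returns a dict with "pixels" (480x640x3 uint8, blue, green, red), "fx", "fy", "cx", "cy" (pixels), "R" (3x3) and "t" (3): a world point X has camera coordinates R X + t. Camera axes: x right, y down, z forward; pixel columns grow to the right and rows downward; lengths in m; the calibration is good to about 2 mm. A picture is of the moment at which its call begins. There is no depth.
A pose or a line that the arm cannot do raises bot.MotionError and nothing moves.
- bot.job_done(): hands the job in; it is judged then, once.
Readings, each from a call of its own:
- bot.current_clock(): time.
- bot.current_joints(): joint angles.
- bot.current_joint_vel(): joint speeds.
- bot.current_effort(): joint torques, N m.
- bot.current_ee_pos(): TCP position.
- bot.current_tool_rot(): TCP orientation.
- bot.current_contact_force(): force on the tool from outside, world axes, zero at the start.
- bot.current_ft_torque(): the same for the moment, N m.
- bot.current_opening(): opening from 0.0 (shut) to 1.0 (fully open).
- bot.current_grip_force(): force on a finger pad.
Only numpy, scipy, OpenCV 4.12 (cv2) and the standard library are available. Lean on these libraries where they do the work, as an engineer would, in place of code of your own. Each camera call takes 0.05 s, during which the arm holds its last target. There are 200 camera calls.

### The job

The rinsed dustpan was left standing on its side wall to drip dry. Push it over with the fingertips so that it lies flat on its bottom with its hollow up, then push it along the cabinet top until the side wall that was on top lies flush against the plant trough along its whole length. Only push, gently: never pinch or lift the dustpan, and leave everything else where it stands.

Things in the scene. Friction and masses are not known exactly. Their poses are not given: they have to be found in the camera images.
- dustpan: Yellow dustpan, 200 g, loose, starts standing on one side wall, bottom plate upright. Origin: on the table, mid-length of the lower edge of the plate's underside, the edge it tips over. x: along it to the lip. y: square out of the plate, the way the hollow faces: level and away from the trough at the start, straight up once flat. z: from standing to other side wall; ends towards the trough
- upper_rim (a point): middle of the free edge of the side wall that is on top at the start; dustpan frame (0, 42, 208) mm. Pan sizes: plate 190 mm along x (-95 to 95), 210 mm along z (0 to 210), 4 mm thick from y = 0; back wall (x = -95) 60 mm high; side walls 4 mm thick, their height along y falling straight from 60 mm at the back to 25 mm at the lip
- far_side_lip_end (a point): point on the outer face of the dustpan's other side wall (the one on top at the start, leading once flat), 5 mm from the lip end and 12.5 mm from the bottom plane; dustpan frame (90, 12.5, 210) mm
- far_side_handle_end (a point): point on the same outer face, 5 mm from the back-wall end; dustpan frame (-90, 12.5, 210) mm. The handle, a bar 30 mm wide and 20 mm thick, reaches from the middle of the back wall to x = -230 mm at y = 40 mm, towards the robot. Centre of mass: frame (-33, 15, 105) mm, so tilted some 8 degrees away from its hollow side the pan falls onto its bottom by itself
- trough: low black plastic plant trough full of soil and herbs, fixed, on the robot's right: 500 mm long, 160 mm wide, 75 mm high (leaves above it). Origin: centre of its underside. x: along its length; y: across it towards the dustpan. The upright face for the dustpan is the plane y = 80 mm; only above 63 mm does a rim stand 6 mm out
- jar: glass jar with an aluminium lid, 90 mm across, 130 mm high, loose; origin at the centre of its foot. Bystander
- spray_bottle: white spray bottle with grey trigger head, 72 mm across, 222 mm high, loose; origin at the centre of its foot. Bystander
- saucer: terracotta saucer 170 mm across, 28 mm high, loose; origin at the centre of its foot. Bystander
- pot: empty terracotta pot 122 mm across its rim, 110 mm high, standing in the saucer; origin at the centre of its foot. Bystander
- trowel: aluminium hand trowel 310 mm long, 80 mm wide, lying flat; origin under its neck, x towards the blade tip. Bystander
- sweep_brush: grey hand brush with black bristles, 275 mm long, 50 mm wide, 65 mm high, lying on its bristles, origin under its middle. Bystander
- peg_basket: white basket of wooden pegs, 160 by 110 mm, 75 mm high, loose; origin at the centre of its foot. Bystander

How it is judged:
By the outcome, as a careful person would: the job done as asked, in the order asked, and still so for the second after the job is handed in, with the robot touching nothing.
It also fails if it takes over 67 s, if anything falls off the work surface, if the arm or the gripper's body presses on something with over 40 N, if the wrist force passes 120 N, or if a joint passes its speed limit or range.

## Working session

There is one attempt and no reset: what is moved stays moved. The work goes in short steps, each a Python script; the robot and the scene stay as the last script left them, time stands still between calls to the robot, and variables do not carry over. Pictures are saved under pics/ and viewed, at most 10 in all, crops included, and the job is handed in when it is done.

```bash
mkdir -p pics; ls; python3 - <<'E'
from workcell import bot
import cv2,pickle
for n in("scene","side"):
    d=bot.read_camera(n);cv2.imwrite(f"pics/{n}0.png",d["pixels"]);pickle.dump(d,open(f"{n}0.pkl","wb"))
    print(n,d["fx"],d["cx"],d["R"],d["t"])
print(bot.current_tool_rot(),bot.current_clock())
E
```

```text
pics
scene 541.5745014054016 321.5382076720939 [[-0.09657597  0.99531962 -0.00345508]
 [ 0.80048354  0.07560706 -0.5945668 ]
 [-0.59152277 -0.0601866  -0.8040388 ]] [-0.02699703 -0.37976527  1.80225466]
side 615.6947318899643 324.82667427533954 [[ 0.85332801 -0.52132034  0.00751105]
 [-0.29000628 -0.4865729  -0.82410143]
 [ 0.43327551  0.70105058 -0.56639245]] [-0.43114381  0.33377011  1.67026495]
[-5.51188421e-01 -3.09222982e+00  2.44942908e-03] 0.1
```

View pics/scene0.png

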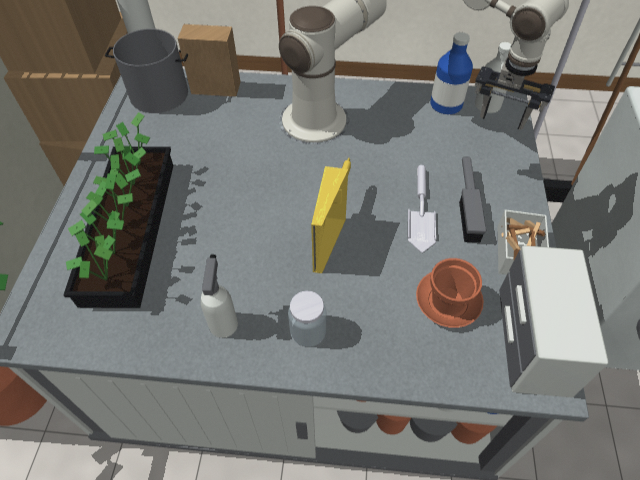

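View pics/side0.png

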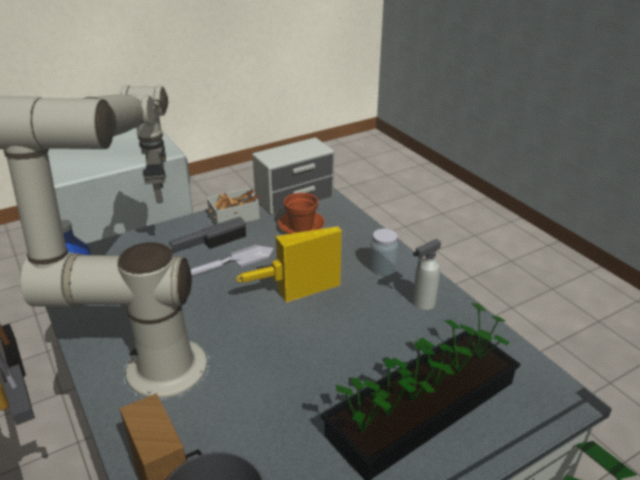

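```bash
python3 - <<'E'
import cv2
a=cv2.imread("pics/scene0.png");b=cv2.imread("pics/side0.png")
cv2.imwrite("pics/c1.png",cv2.resize(a[150:290,270:400],None,fx=4,fy=4,interpolation=cv2.INTER_CUBIC))
cv2.imwrite("pics/c2.png",cv2.resize(a[130:320,50:200],None,fx=3,fy=3,interpolation=cv2.INTER_CUBIC))
c=b[210:310,220:360]
cv2.imwrite("pics/c3.png",cv2.resize(c,None,fx=5,fy=5,interpolation=cv2.INTER_CUBIC))
E
```

```text
(no output)
```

View pics/c1.png

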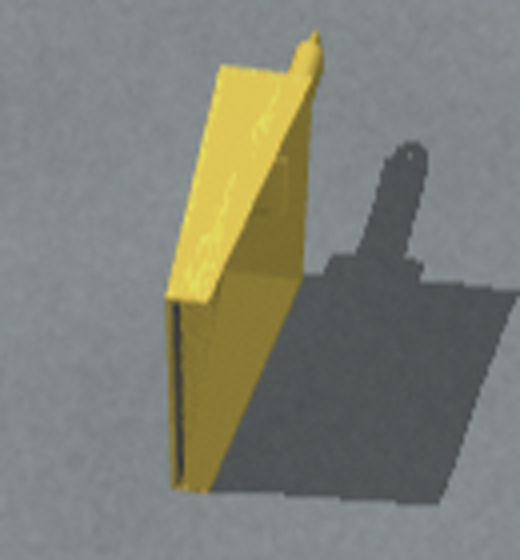

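View pics/c2.png

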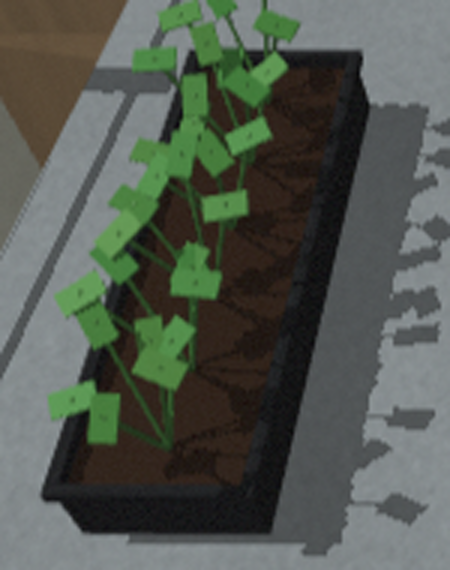

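View pics/c3.png

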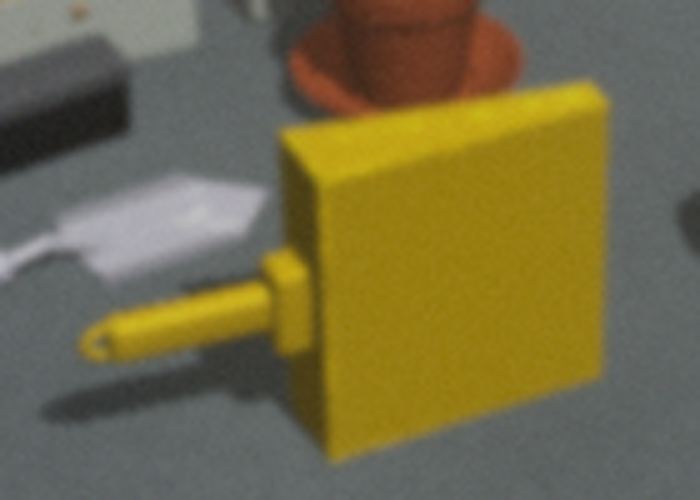

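```bash
cat > h.py <<'E'
import numpy as np,pickle
from scipy.optimize import least_squares
def proj(d,X):
    c=X@np.array(d["R"]).T+np.array(d["t"]); return np.c_[d["fx"]*c[:,0]/c[:,2]+d["cx"],d["fy"]*c[:,1]/c[:,2]+d["cy"]]
def unc(p,s,o): return (np.array(p,float)+.5)/s-.5+np.array(o)
def pose(obs,p0):
    """obs: list of (cam,pts local Nx3 m (z up),pix); fit x,y,yaw"""
    def f(q):
        c,s=np.cos(q[2]),np.sin(q[2]);R=np.array([[c,-s,0],[s,c,0],[0,0,1]])
        return np.concatenate([(proj(d,P@R.T+[q[0],q[1],0])-u).ravel() for d,P,u in obs])
    r=least_squares(f,p0,loss="soft_l1");return r.x,f(r.x).reshape(-1,2)
E
python3 - <<'E'
from h import *
np.set_printoptions(precision=4,suppress=True)
S=pickle.load(open("scene0.pkl","rb"));D=pickle.load(open("side0.pkl","rb"))
m=lambda a:np.array(a)/1000.
# local: x, y(hollow out), z up ; right-handed x,y,z
q,r=pose([(S,m([[-95,0,210],[95,0,210],[95,25,210],[95,0,0],[95,25,0]]),unc([(221,66),(168,297),(208,303),(174,489),(208,491)],4,(270,150))),
 (D,m([[-95,0,210],[95,0,210],[-95,60,210],[95,25,210],[-95,0,0],[95,0,0]]),unc([(320,184),(607,108),(283,131),(590,83),(333,460),(602,375)],5,(220,210)))],[.5,0,0])
print(q,np.degrees(q[2]));print(r)
q,r=pose([(S,m([[-256,86,75],[256,86,75],[256,-86,75],[250,80,0],[250,-80,0]]),unc([(360,53),(245,490),(45,492),(272,532),(82,532)],3,(50,130)))],[.5,-.4,0])
print(q,np.degrees(q[2]));print(r)
def z(u,v,h):
    R=np.array(S["R"]);d=R.T@[(u-S["cx"])/S["fx"],(v-S["cy"])/S["fy"],1];o=-R.T@S["t"];return (o+d*(h-o[2])/d[2])[:2]
print("jar",z(307,306,.13),"spray",z(222,330,0),"trowel",z(421,250,0),z(422,170,.02),"saucer",z(450,325,0))
E
```

```text
[ 0.5016  0.0663 -0.0631] -3.6145808094338423
[[-1.4234  0.1171]
 [-0.8293  0.4497]
 [-0.3625  0.269 ]
 [-0.803   0.3407]
 [-0.058   1.0864]
 [-0.3618 -0.61  ]
 [-0.2355 -1.8589]
 [-1.4251 -0.2902]
 [-0.8298 -0.8718]
 [-0.8663  0.1897]
 [-0.69   -0.3624]]
[ 0.5005 -0.4701  0.0903] 5.172140891247829
[[ 0.0182 -1.604 ]
 [ 2.0147  1.1335]
 [-1.5888  0.1941]
 [-0.5325 -0.104 ]
 [ 0.438  -0.3558]]
jar [0.7703 0.0689] spray [ 0.7864 -0.1451] trowel [0.4965 0.3498] [0.2143 0.3533] saucer [0.7188 0.419 ]
```

```bash
cat >> h.py <<'E'
from scipy.spatial.transform import Rotation as Ro
def down(yaw,flip=1):
    c,s=np.cos(yaw)*flip,np.sin(yaw)*flip
    return Ro.from_matrix(np.array([[-s,c,0],[c,s,0],[0,0,-1]])).as_rotvec()  # symmetric: columns x=(-s,c,0), y=(c,s,0)
E
python3 - <<'E'
from h import *
from workcell import bot
np.set_printoptions(precision=4,suppress=True)
o=np.array([.5016,.0663]);a=-.0631
W=lambda x,y,z:[*(o+np.array([[np.cos(a),-np.sin(a)],[np.sin(a),np.cos(a)]])@[x,y]),z]
print(Ro.from_rotvec(down(a)).as_matrix())
for f in(1,-1):
    for p in(W(-.01,.1,.26),W(-.01,0,.19),W(-.02,.05,.012),[.48,-.17,.012]):print(f,bot.inverse_kinematics(p,down(.05,f)))
f=min((1,-1),key=lambda f:abs(bot.inverse_kinematics(W(-.01,.1,.26),down(a,f))[5]))
print("flip",f)
bot.set_gripper(0.)
bot.goto(W(-.01,.11,.26),down(a,f));bot.line_to(W(-.01,.085,.192),max_speed=.1)
for y in np.arange(.075,-.006,-.01):
    bot.line_to(W(-.01,y,.192),max_speed=.05);print(round(y,3),np.array(bot.current_contact_force()))
bot.hold(.3)
bot.line_to(W(-.01,.08,.21),max_speed=.2)
d=bot.read_camera("scene");import cv2;cv2.imwrite("pics/scene1.png",d["pixels"]);pickle.dump(d,open("scene1.pkl","wb"))
d=bot.read_camera("side");pickle.dump(d,open("side1.pkl","wb"));cv2.imwrite("pics/side1.png",d["pixels"])
print(bot.current_clock(),bot.current_ee_pos())
E
```

```text
[[ 0.0631  0.998   0.    ]
 [ 0.998  -0.0631 -0.    ]
 [-0.      0.     -1.    ]]
1 [ 0.0927 -0.0001  1.6755 -0.      1.4663  0.0427]
1 [-0.1088 -0.028   1.8423 -0.      1.3273 -0.1588]
1 [-0.005   0.2316  1.9564 -0.      0.9536 -0.055 ]
1 [-0.5781  0.2552  1.9273 -0.      0.9591 -0.6281]
-1 None
-1 [-0.1088 -0.028   1.8423 -0.      1.3273  2.9828]
-1 None
-1 [-0.5781  0.2552  1.9273 -0.      0.9591  2.5135]
flip 1
0.075 [-0.476   0.3808 -0.6779]
0.065 [ 0.871   0.3179 -0.8601]
0.055 [-0.6282  0.1381 -0.2879]
0.045 [ 0.1693 -0.1054 -0.4222]
0.035 [-0.1255  0.2285  0.3056]
0.025 [ 0.4299  0.5767 -2.1371]
0.015 [-0.7312  1.3699  0.398 ]
0.005 [ 0.1207  0.8475 -0.3089]
-0.005 [ 0.4039 -0.0169 -0.018 ]
8.1833 [0.4964 0.1458 0.2095]
```

View pics/scene1.png

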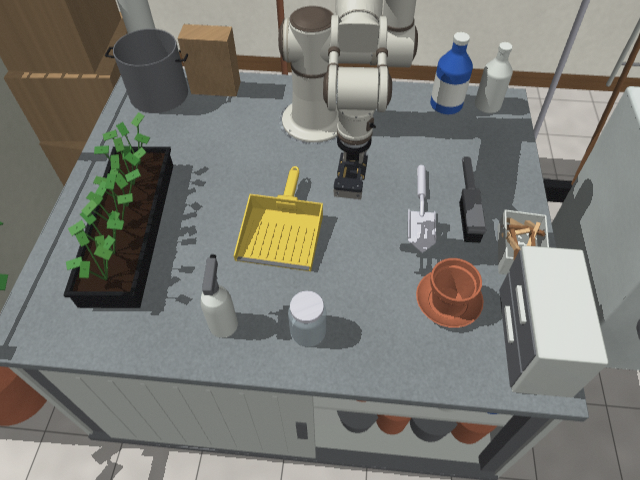

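```bash
python3 - <<'E'
import cv2,numpy as np
a=cv2.imread("pics/scene1.png");b=cv2.imread("pics/side1.png")
A=cv2.resize(a[185:275,230:330],None,fx=4,fy=4,interpolation=cv2.INTER_CUBIC)
B=cv2.resize(b[320:480,320:525],None,fx=2,fy=2,interpolation=cv2.INTER_CUBIC)
C=np.zeros((360,810,3),np.uint8);C[:,:400]=A;C[:320,400:810]=B
cv2.imwrite("pics/c4.png",C[:,:800])
E
```

```text
(no output)
```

View pics/c4.png

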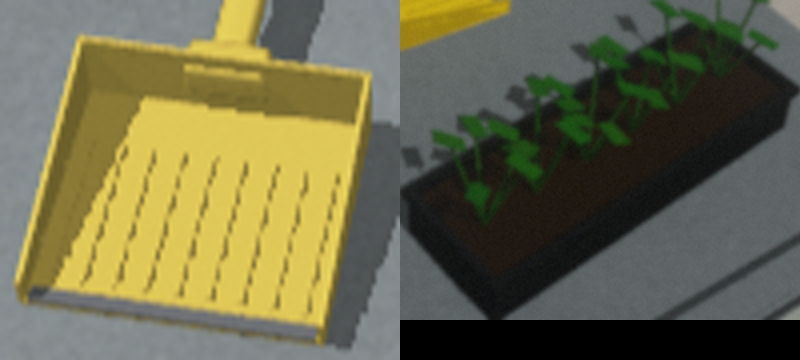

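```bash
python3 - <<'E'
from h import *
np.set_printoptions(precision=4,suppress=True)
S=pickle.load(open("scene1.pkl","rb"));D=pickle.load(open("side1.pkl","rb"))
m=lambda a:np.array(a)/1000.
q,r=pose([(S,m([[-95,-210,60],[-95,0,60],[95,0,0],[95,-210,0]]),unc([(80,37),(372,72),(320,343),(20,302)],4,(230,185)))],[.5,0.06,0])
print("pan",q,np.degrees(q[2]));print(r)
sc=(S,m([[-256,86,75],[256,86,75],[256,-86,75],[250,80,0],[250,-80,0]]),unc([(360,53),(245,490),(45,492),(272,532),(82,532)],3,(50,130)))
sd=(D,m([[-256,86,75],[256,-86,75],[-250,-80,0]]),unc([(2,188),(397,90),(95,320)],2,(320,320)))
for o in([sc,sd],[sd]):
  q,r=pose(o,[.5,-.4,0]);print(q,np.degrees(q[2]));print(r)
E
```

```text
pan [ 0.4983  0.062  -0.0749] -4.290038490550146
[[-0.2736 -0.7595]
 [-0.1625  0.0803]
 [ 0.8216  0.6319]
 [-0.2427 -0.1361]]
[ 0.5022 -0.4702  0.0916] 5.2459025607313094
[[-0.2458 -1.2489]
 [ 1.935   1.6717]
 [-1.7424  0.8106]
 [-0.6079  0.4203]
 [ 0.3     0.2391]
 [-1.7324  0.2253]
 [ 0.5812 -1.5634]
 [-2.4342  2.6522]]
[ 0.5067 -0.4685  0.099 ] 5.673989142278082
[[-0.1829 -0.4003]
 [ 0.9199 -3.1636]
 [-0.4547  1.6152]]
```

```bash
python3 - <<'E'
from h import *
from workcell import bot
import cv2
np.set_printoptions(precision=3,suppress=True)
def T(p,x,y,z): c,s=np.cos(p[2]),np.sin(p[2]);return [p[0]+c*x-s*y,p[1]+s*x+c*y,z]
P=np.array([.4983,.062,-.0749]);n=np.array([-.0916,.996,0]);F=np.array([.498,-.179,.0916])
bot.set_gripper(1.)
bot.goto(T(P,-.025,.055,.15),down(P[2]));bot.line_to(T(P,-.025,.05,.012),max_speed=.12)
z0=np.array(bot.current_contact_force());print("base",z0)
bot.line_to(T(P,-.025,.014,.012),max_speed=.05);print(np.array(bot.current_contact_force()))
G=F+.05*n
for k in np.linspace(.2,1,5):
    Q=P+(G-P)*k;bot.line_to(T(Q,-.025,.011,.012),down(Q[2]),max_speed=.06);print(np.array(bot.current_contact_force()))
for g in np.arange(.045,-.02,-.005):
    bot.line_to(T(F+g*n,-.025,.011,.012),max_speed=.04);bot.hold(.1)
    f=np.mean([bot.current_contact_force() for _ in range(5)],axis=0);print(round(g,3),f)
    if f[1]-z0[1]>4:break
np.save("g.npy",g)
d=bot.read_camera("scene");cv2.imwrite("pics/scene2.png",d["pixels"])
cv2.imwrite("pics/c5.png",cv2.resize(d["pixels"][130:320,60:310],None,fx=3,fy=3,interpolation=cv2.INTER_CUBIC))
print(bot.current_clock(),bot.current_ee_pos())
E
```

```text
base [0.548 0.174 0.122]
[-0.308 -0.206  0.561]
[-0.445 -0.518 -0.454]
[-0.185 -0.494  0.595]
[ 1.259 -0.977 -0.107]
[-0.204  0.354  0.314]
[-0.058  0.166 -0.03 ]
0.045 [-0.682  0.215 -0.395]
0.04 [-0.189 -0.358  0.392]
0.035 [ 0.108  0.18  -0.259]
0.03 [-0.329 -0.661  0.688]
0.025 [ 0.372 -0.196  0.836]
0.02 [0.146 0.045 0.378]
0.015 [ 0.008 -0.282  0.375]
0.01 [0.314 0.378 0.674]
0.005 [ 0.063 -0.239 -0.801]
0.0 [ 0.11  -0.653 -0.093]
-0.005 [-0.261 18.658 11.257]
20.3333 [ 0.472 -0.171  0.012]
```

View pics/c5.png

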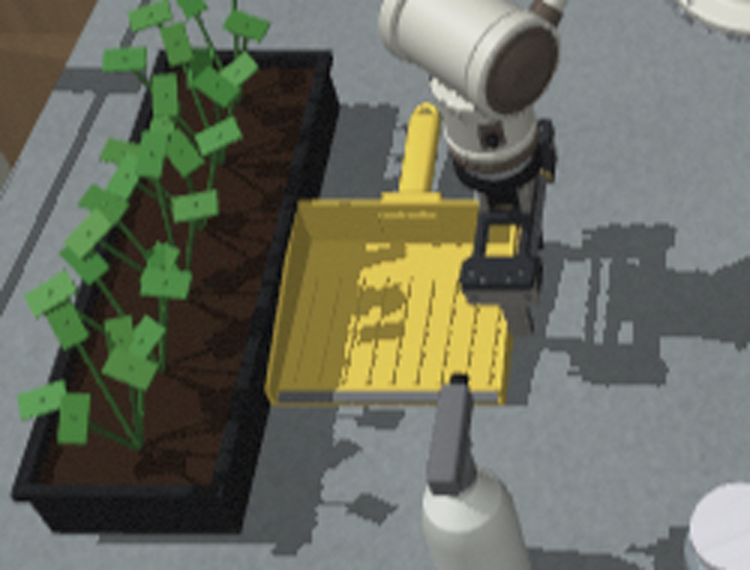

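```bash
python3 - <<'E'
from h import *
from workcell import bot
import cv2
np.set_printoptions(precision=3,suppress=True)
def T(p,x,y,z): c,s=np.cos(p[2]),np.sin(p[2]);return [p[0]+c*x-s*y,p[1]+s*x+c*y,z]
n=np.array([-.0916,.996,0]);F=np.array([.498,-.179,.0916])
bot.line_to(T(F,-.025,.035,.012),max_speed=.06);bot.set_gripper(0.)
bot.line_to(T(F,-.005,.03,.012),max_speed=.1)
bot.line_to(T(F,-.005,.014,.012),max_speed=.06)
z0=np.array(bot.current_contact_force())
for y in np.arange(.012,-.012,-.0015):
    bot.line_to(T(F,-.005,y,.012),max_speed=.02);bot.hold(.1)
    f=np.mean([bot.current_contact_force() for _ in range(5)],axis=0);print(round(y,4),f)
    if f[1]-z0[1]>6:break
bot.hold(.3)
bot.line_to(T(F,-.005,.05,.012),max_speed=.08);bot.line_to(T(F,-.005,.13,.25),max_speed=.25)
for nm,s in(("scene",(slice(180,280),slice(130,255))),("side",(slice(280,400),slice(330,480)))):
    d=bot.read_camera(nm);pickle.dump(d,open(nm+"3.pkl","wb"));cv2.imwrite(f"pics/{nm}3.png",cv2.resize(d["pixels"][s],None,fx=5,fy=5,interpolation=cv2.INTER_CUBIC))
print(bot.current_clock())
E
```

```text
0.012 [ 0.5   -0.19  -0.446]
0.0105 [-0.33   0.739  0.314]
0.009 [0.627 6.108 3.306]
26.3583
```

View pics/scene3.png

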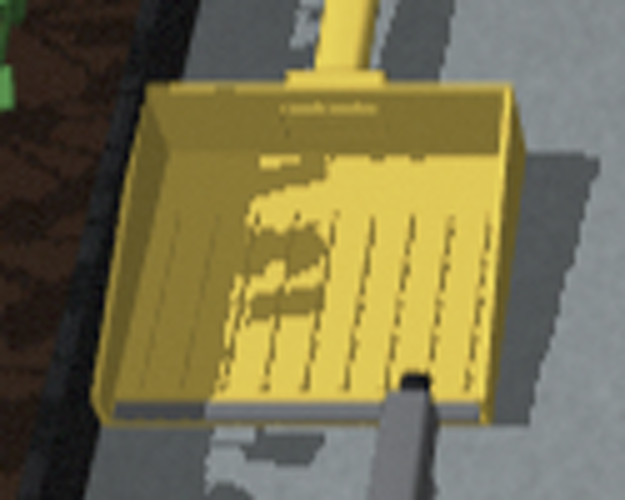

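```bash
python3 - <<'E'
from h import *
np.set_printoptions(precision=4,suppress=True)
S=pickle.load(open("scene3.pkl","rb"));m=lambda a:np.array(a)/1000.
q,r=pose([(S,m([[-95,-210,60],[-95,0,60],[95,0,0],[95,-210,0]]),unc([(150,87),(514,88),(490,424),(104,425)],5,(130,180)))],[.5,-.18,.09])
print(q,np.degrees(q[2]));print(r)
t=np.array([.5022,-.4702]);n=np.array([-np.sin(.0916),np.cos(.0916)])
print("gap",(q[:2]-t)@n-.21-.08)
E
```

```text
[ 0.5011 -0.1763  0.083 ] 4.756516699210938
[[-1.1223 -0.6178]
 [ 0.4189 -0.2052]
 [ 0.3973  0.8576]
 [-0.0262 -0.0892]]
gap 0.0027740225549124226
```

View pics/side3.png

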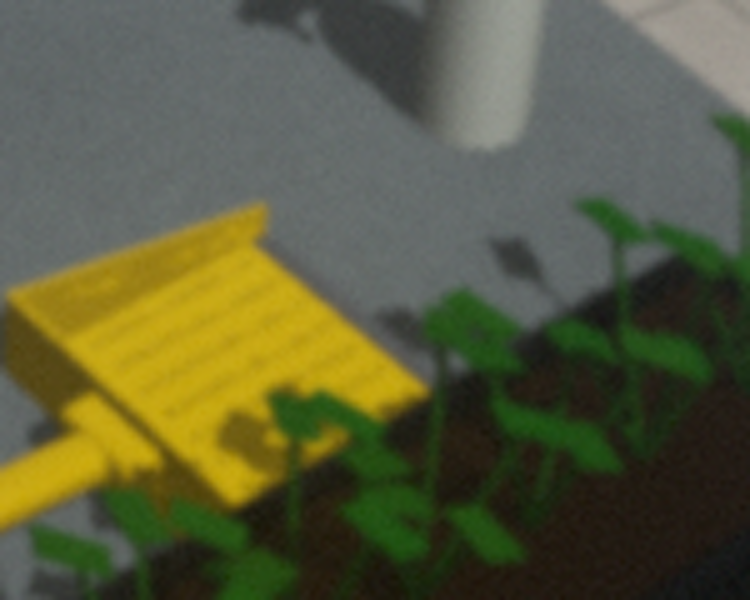

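```bash
python3 - <<'E'
from h import *
from workcell import bot
np.set_printoptions(precision=3,suppress=True)
S=pickle.load(open("scene3.pkl","rb"));R=np.array(S["R"]);d=R.T@[(213-S["cx"])/S["fx"],(254-S["cy"])/S["fy"],1];o=-R.T@S["t"];nz=(o+d*(.2-o[2])/d[2])[:2]
print("nozzle",nz)
def T(p,x,y,z): c,s=np.cos(p[2]),np.sin(p[2]);return [p[0]+c*x-s*y,p[1]+s*x+c*y,z]
F=np.array([.498,-.179,.0916])
xs=[-.07,.05,0.] if nz[0]>.68 else [-.07,.02]
bot.line_to(T(F,xs[0],.06,.1),max_speed=.25)
for x in xs:
    bot.line_to(T(F,x,.035,.012),max_speed=.12)
    bot.line_to(T(F,x,.016,.012),max_speed=.06)
    z0=np.array(bot.current_contact_force())
    for y in np.arange(.014,-.006,-.001):
        bot.line_to(T(F,x,y,.012),max_speed=.02);bot.hold(.05)
        f=np.mean([bot.current_contact_force() for _ in range(5)],axis=0)
        if f[1]-z0[1]>2:print(x,round(y,4),f)
        if f[1]-z0[1]>6:break
    bot.line_to(T(F,x,.035,.012),max_speed=.08)
bot.line_to(T(F,0,.13,.2),max_speed=.2)
print(bot.current_clock())
E
```

```text
nozzle [ 0.695 -0.154]
-0.07 0.01 [0.286 3.85  2.041]
-0.07 0.009 [-0.255  8.504  5.272]
0.05 0.009 [0.582 4.871 1.984]
0.05 0.008 [0.777 8.28  3.733]
0.0 0.009 [0.035 4.907 2.4  ]
0.0 0.008 [-0.655  8.928  4.592]
39.8833
```

```bash
python3 -c "
from workcell import bot
print(bot.job_done())"
```

```text
the job is handed in; nothing more can be done
None
```

The dustpan was tipped onto its bottom and pushed up to the trough. Test pushes at three points along its side stopped at the same depth to within about 1 mm, so it is flush. Nothing else was moved that I could see, and the job was handed in at about 40 s of the 67 s limit.

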